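# Hold a spring clip open around the bare card

### The job

Three sample cards stand in the wooden stand, and all but one have a spring clip on the upright edge that faces the robot. Pick up the spare clip from the table by its handles, squeeze it wide open, and bring it level to the card that has none, so that its jaws gape around that same edge at the height of the other clips, well over the edge and without touching the card, ready for me to slip a sample in. Finish while still holding it open there, do not let it close, and do not knock the cards, the stand or the other things on the table.

Things in the scene. Friction and masses are not known exactly. Their poses are not given: they have to be found in the camera images.
- clip: spare spring clip (hand spring clamp), black nylon, lying on its side: 109 mm long, 20 mm thick (up), 75 g. Two halves turn about a pin, upright as it lies. Origin on the pin's axis at the underside; z up, x along the shut clip's midline to the jaws (tips at x = 46 mm). Handles to -x, ends at x = -59 mm, 48 mm wide over the ends. This body is the half on the +y side
- clip_jaw (a joint): opening of the clip: 0 shut, 0.42 rad fully open (stop). Growth brings the handles together and the jaw tips apart (46 mm per rad, 19 mm at the stop). Closing spring: 0.24 N m shut, 0.41 N m fully open, so squeezing 48 mm behind the pin takes 5 N to start and 9 N at the stop; 15 to 30 N of grip holds it on the stop
- tip_a (a point): tip of the jaw pad of the clip's +y half, on its inner gripping face, at half the clip's thickness (10 mm above its underside). Fully open, the tips lie 93 mm ahead of point squeeze along the midline, and the 35 mm from the tips back to the pin are free
- squeeze (a point): point on the clip's midline 48 mm behind the pin, half way up its thickness, between the handles where they are best squeezed (along the clip's y). Outer width there: 43 mm shut; fully open the flat outer faces are parallel, 23 mm apart. The midline keeps its direction when both handles are squeezed evenly
- tip_b (a point): the same point on the other half; the two meet when the clip is shut
- card_bare: the card without a clip: stiff board 100 mm deep, 3 mm thick, 150 mm tall, standing upright in a groove of the stand, its lower edge 10 mm above the table and its top 160 mm. Fixed. Origin at the middle of its lower edge; x along the card away from the robot (its near upright edge is at x = -50 mm), y across its faces, z up. Which of the three grooves it stands in varies
- bare_edge (a point): point on the near upright edge of the bare card, in the middle of its thickness and at the mid-thickness height of the other clips, 105 mm above the table; axes as the card: x from the edge into the card, y across its faces, z up
- card_a: a card like card_bare that has its clip already: the same kind of clip, shut on the near upright edge, tips 20 mm in from the edge, handles sticking out 85 mm towards the robot (46 mm wide over the ends), spanning 95 to 115 mm above the table. Card and clip are fixed. Origin at the middle of the card's lower edge, axes as for card_bare
- card_b: a card like card_bare that has its clip already: the same kind of clip, shut on the near upright edge, tips 20 mm in from the edge, handles sticking out 85 mm towards the robot (46 mm wide over the ends), spanning 95 to 115 mm above the table. Card and clip are fixed. Origin at the middle of the card's lower edge, axes as for card_bare
- stand: wooden card stand, fixed: base 120 mm (x) by 300 mm (y) by 28 mm high with three grooves along x, 95 mm apart, one card centred in each. Origin at the centre of its underside; its x axis is that of the cards
- ribbon_roll: bystander: roll of ribbon lying flat, 72 mm across, 28 mm high; origin at the centre of its underside
- thread_spool: bystander: thread spool standing, 54 mm across, 60 mm high; origin at the centre of its underside
- scissors: bystander: small steel scissors lying flat, 136 mm long, 6 mm high; origin at the rivet, blades to +x
- tumbler: bystander: glass tumbler with two blossoms, 72 mm across, 90 mm high (blossoms to 140 mm); origin at the centre of its underside
Mind the look-alikes: they are no part of the job. What is meant by the clip is not blue or pink, and is the larger of those in its own colour.

How it is judged:
On the way:
1. the spare clip is lifted off the table, squeezed open between the fingers (value of joint clip_jaw above 0.27 rad and height (world z) of clip above 0.03 m and contact force between the fingers and clip above 3 N), for 0.2 s.
At the end, for the whole second after the job is handed in: Fingers still hold the clip (over 3 N) open by 0.27 rad or more, level (0.3 rad), still, touching no card or stand; its jaw tips are on either side of the bare card, each 2 mm or more from its mid-plane, 6 to 34 mm in from the near edge, within 20 mm of the other clips' height (value of joint clip_jaw above 0.27 rad and contact force between the fingers and clip above 3 N and height (world z) of clip above 0.06 m and angle between clip's own z axis and vertical below 0.3 rad and x of tip_a in the frame of bare_edge between 0.006 and 0.034 m and z of tip_a in the frame of bare_edge between -0.02 and 0.02 m and x of tip_b in the frame of bare_edge between 0.006 and 0.034 m and z of tip_b in the frame of bare_edge between -0.02 and 0.02 m and ((y of tip_a in the frame of bare_edge above 0.002 m and y of tip_b in the frame of bare_edge below -0.002 m) or (y of tip_b in the frame of bare_edge above 0.002 m and y of tip_a in the frame of bare_edge below -0.002 m)) and contact force between clip and card_bare below 0.3 N and contact force between clip and card_a below 0.3 N and contact force between clip and card_b below 0.3 N and contact force between clip and stand below 0.3 N and linear speed of clip below 0.03 m/s); the arm keeps its last pose, push and grip.
It fails at once if the ribbon roll is shifted by more than 30 mm or tipped over (distance of ribbon_roll from where it was at the start of the episode above 0.03 m or angle between ribbon_roll's own z axis and vertical above 0.5 rad).
It fails at once if the thread spool is shifted by more than 30 mm or tipped over (distance of thread_spool from where it was at the start of the episode above 0.03 m or angle between thread_spool's own z axis and vertical above 0.5 rad).
It fails at once if the pair of scissors is shifted by more than 30 mm or tipped over (distance of scissors from where it was at the start of the episode above 0.03 m or angle between scissors's own z axis and vertical above 0.5 rad).
It fails at once if the glass tumbler is shifted by more than 30 mm or tipped over (distance of tumbler from where it was at the start of the episode above 0.03 m or angle between tumbler's own z axis and vertical above 0.5 rad).
It fails at once if a card, a clip already on a card, or the stand is knocked (more than 8 N) (contact force between any of card_bare, card_a, card_b, stand and the arm above 8 N or contact force between any of card_bare, card_a, card_b, stand and the fingers above 8 N or contact force between any of card_bare, card_a, card_b, stand and clip above 8 N).
It also fails if it takes over 45 s, if anything falls off the work surface, if the arm or the gripper's body presses on something with over 40 N, if the wrist force passes 120 N, or if a joint passes its speed limit or range.

### The arm

A 7-joint arm with a two-finger parallel gripper is mounted at the origin on the work surface. World frame = base frame: x ahead of the robot, y to its left, z up, the work surface at z = 0. Lengths are in m, angles in rad, forces in N, time in s.
With the tool pointing down it reaches from about 0.4 to 0.925 m from the base axis. Payload 4.1 kg.
Tool frame: the origin (TCP) lies midway between the tips of the shut fingers; the grasp point (between the pads) lies 19 mm behind it; z points along the fingers, y is the line along which they close (so a half turn about z gives the same grasp; the last joint's range is limited). The gripper opens to 85 mm and grips with 20 to 120 N. Pads are 22 mm wide; open, the fingers measure 114 mm over their backs; the gripper's body (76 mm by 85 mm) begins 54 mm behind the grasp point. The pads swing forward as they close: fully open they stand 13 mm farther back than shut.
Start: joints at [-1.396, 0.398, 0.045, 1.537, -0.019, 1.207, -0.051], TCP at [0.176, 0.626, 0.231] pointing down, gripper open.
Joint ranges: [-2.82, 2.82], [-0.49, 2.23], [-1.37, 1.46], [0, 2.46], [-1.36, 4.5], [0.23, 2], [-2.94, 2.94]. Speed limits (rad/s): [2.57, 2.57, 3.14, 3.14, 3.14, 3.14, 3.14].

### API

Orientations are given as a unit quaternion [x, y, z, w].
In Python, from workcell import robot, imaging, order gives the robot as it stands.
- The arm moves only by the tool carry_out, never from a script. Its argument "plan" is a list of rows, each an object with "linear": the shift along the tool's x, y, z in m, a list of three; "rotation": the turn, a rotation vector about the tool's x, y, z in degrees, a list of three. In form: [{"linear": [x, y, z], "rotation": [ax, ay, az]}, ...]. A call has 1 to 20 rows; each row shifts and turns the commanded pose from where the row before left it, along the tool's axes as they then stand; what a row does not reach is not made up. A row lasts 1/10 s, in which the tool goes at most 50 mm and 8.59 degrees, less where a joint would pass 70% of its speed; a pose out of reach is approached as far as the arm can. A call with a gripper value outside its range is refused whole. "gripper" is the finger opening in m, from 0 to 0.0854, set as the call begins (left out, the last holds). The fingers move at their own pace and stop on an object; "squeeze" is the grip in N (left out, the last holds). Time passes only in rows, so rows that do not move let the fingers close. It gives the time, the measured TCP pose, the force, the opening and the grip force at its end, in the units of the state.
- robot.get_state(): the state, without advancing time (a new reading comes with each control period).
- imaging.read_camera(name): name is "side" or "top"; returns a dict with "img" (400x640x3 uint8, red, green, blue), "range_z" (400x640 float32, m along the optical axis (not along the pixel's ray), 0 where there is no reading), "fx", "fy", "cx", "cy" (pixels), "D" ([k1, k2, p1, p2, k3] as OpenCV has them; the pictures are not rectified), "origin" and "attitude" of the camera in the world. Camera axes: x right, y down, z forward; pixel columns grow to the right and rows downward; lengths in m; the calibration is good to about 2 mm. A picture is of the moment at which its call begins.
- order.hand_in(): hands the job in; it is judged then, once.
Trained networks look in a picture, given as the dict that the camera call returned (one of the last four; its "shot" number tells which), for a name from the list of things; names that differ only in an ending like _2 or _b are one class to them, and where a whole thing is asked for, a point or a joint stands for the part that bears it (a point fixed in the world has none). Each returns a list of dicts, best first, with "confidence" (0 to 1); they miss things now and then, are a little off and sometimes report something else, mostly with a low value. They report only what shows in the picture. A call takes as long as a camera call. They do not tell look-alikes from the thing itself.
- imaging.cut_out(picture, label): "mask" (400x640 bool, what is visible of it) and "box" ([left, top, width, height] in pixels, round what is visible of it).
- imaging.pinpoint(picture, label): "location" ([column, row] in pixels: a listed point, or the origin of a listed thing).
The state is a dict: "clock": time; "qpos": joint angles; "dq": joint speeds; "joint_torque": joint torques, N m; "tool_pos": TCP position; "tcp_rot": TCP orientation; "contact_force": force on the tool from outside, world axes, zero at the start; "wrist_torque": the same for the moment, N m; "width": finger opening in m; "gripper_force": force on a finger pad.
Only numpy, scipy, OpenCV 4.12 (cv2) and the standard library are available. Lean on these libraries where they do the work, as an engineer would, in place of code of your own. Each camera call takes 0.05 s, during which the arm holds its last target. There are 200 camera calls.

## Working session

There is one attempt and no reset: what is moved stays moved. The work goes in short steps, Python scripts to look and compute and a tool call to move; the robot and the scene stay as the last step left them, time stands still between calls to the robot, and variables do not carry over. Pictures are saved under pics/ and viewed, at most 10 in all, crops included, and the job is handed in when it is done.

Besides the shell and the picture viewer there is one more tool, called after "Call:" as name(argument=value, ...), one argument or row to a line, values as JSON. carry_out: Moves the arm, as the interface text tells. Its arguments: {"type":"object","properties":{"plan":{"type":"array"},"gripper":{"type":"number"},"squeeze":{"type":"number"}},"required":["plan"]}

```bash
mkdir -p pics; ls; cat > h.py <<'E'
import numpy as np, cv2
from scipy.spatial.transform import Rotation as R
from workcell import robot, imaging, order
def rot(p):
    a=np.array(p["attitude"],float)
    return a if a.shape==(3,3) else R.from_quat(a).as_matrix()
def K(p): return np.array([[p["fx"],0,p["cx"]],[0,p["fy"],p["cy"]],[0,0,1.]])
def ray(p,uv):
    u=cv2.undistortPoints(np.array(uv,float).reshape(-1,1,2),K(p),np.array(p["D"],float)).reshape(-1,2)
    return np.c_[u,np.ones(len(u))]@rot(p).T
def at_z(p,uv,z):
    r=ray(p,uv);o=np.array(p["origin"]);return o+r*((z-o[2])/r[:,2])[:,None]
def cloud(p,m):
    v,u=np.nonzero(m&(p["range_z"]>0));return np.array(p["origin"])+ray(p,np.c_[u,v])*p["range_z"][v,u][:,None]
def save(p,n,box=None,s=1):
    i=p["img"][...,::-1]
    if box: x,y,w,h=box;i=i[y:y+h,x:x+w]
    cv2.imwrite("pics/"+n,cv2.resize(i,None,fx=s,fy=s,interpolation=cv2.INTER_CUBIC))
E
python3 - <<'E'
from h import *
for n in("top","side"):
    p=imaging.read_camera(n);save(p,n+"0.png");print(n,p["origin"],p["attitude"],p["fx"],p["D"])
    for l in("clip","card_bare","card_a","stand","ribbon_roll","thread_spool","scissors","tumbler"):
        for d in imaging.cut_out(p,l)[:5]:
            c=cloud(p,d["mask"]);print(l,round(d["confidence"],2),d["box"],np.round(np.median(c,0),3) if len(c) else '', np.round(c.min(0),3),np.round(c.max(0),3))
    for l in("clip","squeeze","tip_a","bare_edge","card_bare"):
        print(l,[(np.round(d["location"]),round(d["confidence"],2)) for d in imaging.pinpoint(p,l)])
print(robot.get_state())
E
```

```text
pics
top [ 0.31597862 -0.00697708  1.25325332] [-0.69557751  0.7085699  -0.08329565  0.08463133] 405.9983300862797 [-0.02592919  0.          0.          0.          0.        ]
clip 0.66 [384.7, 201.6, 9.2, 19.9] [ 0.596 -0.222  0.014] [ 0.563 -0.233 -0.002] [ 0.611 -0.209  0.022]
clip 0.58 [458.0, 234.1, 15.0, 24.6] [ 0.481 -0.438  0.012] [ 0.44  -0.461 -0.005] [ 0.512 -0.429  0.022]
clip 0.55 [403.3, 218.6, 27.1, 38.8] [ 0.504 -0.312  0.019] [ 0.447 -0.348 -0.004] [ 0.546 -0.263  0.026]
clip 0.54 [445.4, 196.6, 25.6, 12.4] [ 0.612 -0.429  0.018] [ 0.586 -0.489 -0.001] [ 0.632 -0.397  0.027]
card_bare 0.56 [405.5, 221.5, 25.4, 36.3] [ 0.505 -0.311  0.019] [ 0.45  -0.348 -0.004] [ 0.544 -0.261  0.026]
card_a 0.77 [240.0, 173.8, 24.4, 64.7] [0.581 0.196 0.115] [ 0.492  0.154 -0.001] [0.676 0.226 0.166]
card_a 0.6 [302.7, 156.1, 28.0, 59.5] [0.623 0.011 0.115] [ 0.547 -0.034 -0.004] [0.729 0.042 0.166]
stand 0.94 [230.3, 159.3, 102.5, 64.5] [0.65  0.112 0.029] [ 0.557 -0.042 -0.004] [0.75  0.272 0.165]
ribbon_roll 0.68 [358.6, 159.7, 24.5, 21.4] [ 0.719 -0.171  0.027] [ 0.685 -0.212 -0
[... 2975 characters left out ...]
4, 'qpos': array([-1.3959952 ,  0.39844201,  0.04511233,  1.53661274, -0.01872147,
        1.20691328, -0.0507035 ]), 'dq': array([-0.0001231 ,  0.00135932, -0.00057814, -0.00010187, -0.00074995,
       -0.00012779, -0.00106984]), 'joint_torque': array([ 2.24262553e-04, -4.75009418e+01,  1.36314042e+00, -2.54513991e+01,
        1.14991225e-02,  1.02900991e-03,  4.40672480e-06]), 'tool_pos': array([0.17573324, 0.62581596, 0.2313141 ]), 'tcp_rot': array([1.36448184e-01, 9.90647209e-01, 2.32245994e-05, 2.99025591e-06]), 'contact_force': array([0.91956877, 0.78312345, 0.00423711]), 'wrist_torque': array([ 0.02142311, -0.00028447, -0.00827743]), 'gripper_force': 0.0, 'width': 0.08551960215120083}
```

```bash
python3 - <<'E'
from h import *
p=imaging.read_camera("top");save(p,"clips.png",(360,180,130,90),6)
E
```

```text
(no output)
```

View pics/top0.png

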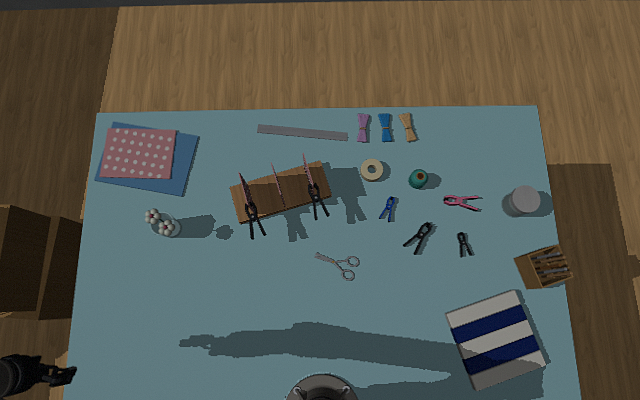

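View pics/side0.png

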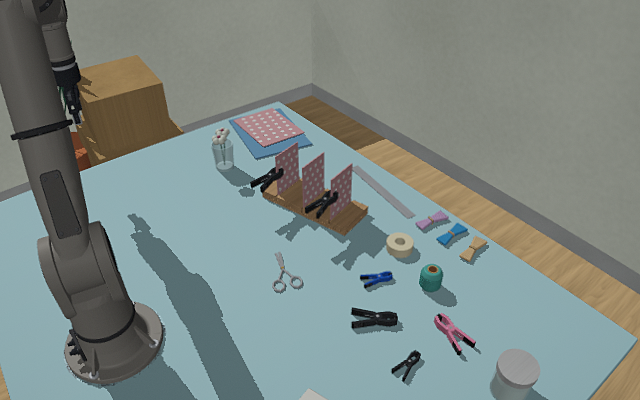

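View pics/clips.png

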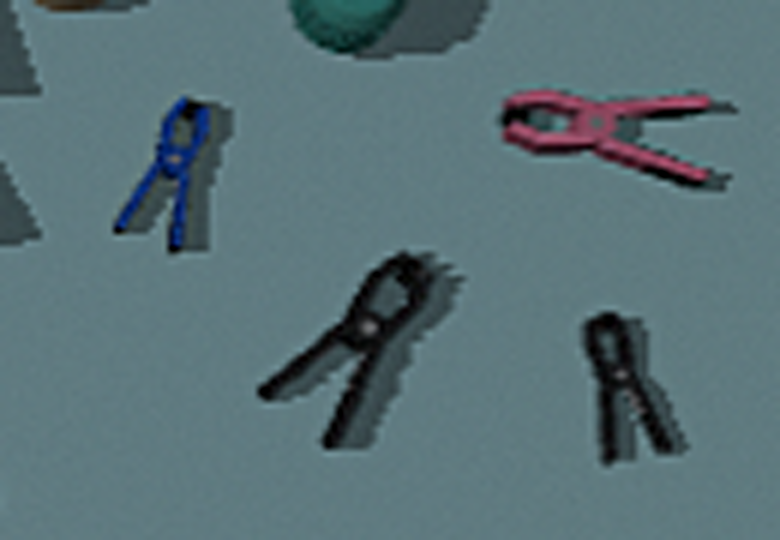

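The clip could be confused with four things in the top picture: blue (389,208), pink (461,203), small black (461,244) and big black (421,234). The big black one is the spare clip, and the crop confirms it: jaw tips at about (429,224), handle ends at about (404,245) and (415,254). The bare card is the middle one, at about (280,185). The outer two cards carry black clips.

```bash
cat > meas.py <<'E'
from h import *
from scipy.optimize import minimize
def clip_pose(p,zt=.012,c0=(.51,-.31)):
    # dark pixels near clip, footprint moments
    d=max((d for d in imaging.cut_out(p,"clip") if np.linalg.norm(np.median(cloud(p,d["mask"]),0)[:2]-c0)<.05),key=lambda d:d["mask"].sum(),default=None)
    return d
if __name__=="__main__":
    t=imaging.read_camera("top");s=imaging.read_camera("side")
    for n,p in(("top",t),("side",s)):
        g=cloud(p,np.ones((400,640),bool))
        k=g[(np.abs(g[:,0]-.5)<.075)&(np.abs(g[:,1]+.31)<.065)&(g[:,2]>.012)&(g[:,2]<.04)]
        print(n,"clip pts",len(k),k.mean(0).round(4),np.median(k[:,2]))
        # pca and extents
        u=np.linalg.svd(k[:,:2]-k[:,:2].mean(0))[2][0]; u*=np.sign(u[0]); w=np.array([-u[1],u[0]])
        q=(k[:,:2]-k[:,:2].mean(0))
        print(" yaw",np.degrees(np.arctan2(u[1],u[0])).round(1),(q@u).min(),(q@u).max(),(q@w).min(),(q@w).max())
        c=g[(g[:,2]>.148)&(g[:,2]<.17)&(g[:,0]>.45)&(g[:,0]<.8)&(g[:,1]>-.1)&(g[:,1]<.3)]
        for lo,hi in((-.06,.06),(.06,.155),(.155,.27)):
            r=c[(c[:,1]>lo)&(c[:,1]<hi)]
            if len(r)<4: print("few",len(r));continue
            u=np.linalg.svd(r[:,:2]-r[:,:2].mean(0))[2][0];u*=np.sign(u[0]);e=(r[:,:2]-r[:,:2].mean(0))@u
            print(" card",len(r),r.mean(0).round(4),"yaw",np.degrees(np.arctan2(u[1],u[0])).round(1),"near",(r[:,:2].mean(0)+u*e.min()).round(4),"len",np.ptp(e).round(4))
    print("pin",at_z(t,[421.5,234.5],.022),"tip",at_z(t,[428.8,223.7],.02),"h",at_z(t,[[404.3,245.5],[415.5,253.8]],.02))
    for l,z in(("clip",0),("squeeze",.01),("tip_a",.01)):
        for n,p in(("top",t),("side",s)):
            print(l,n,[(at_z(p,d["location"],z)[0].round(4)) for d in imaging.pinpoint(p,l) if np.linalg.norm(at_z(p,d["location"],z)[0][:2]-[.5,-.31])<.08])
    for n,p in(("top",t),("side",s)): print("edge",n,[at_z(p,d["location"],.105)[0].round(4) for d in imaging.pinpoint(p,"bare_edge")])
    print(R.from_quat(robot.get_state()["tcp_rot"]).as_matrix().round(3))
E
python3 meas.py
```

```text
top clip pts 207 [ 0.5042 -0.3112  0.02  ] 0.020355281531319935
 yaw -40.6 -0.05365267787835329 0.050638563531728444 -0.02380982810113973 0.02281129434193219
 card 46 [0.6793 0.0264 0.1595] yaw 16.2 near [0.6335 0.0131] len 0.0979
 card 42 [0.6524 0.1172 0.1602] yaw 16.1 near [0.6068 0.104 ] len 0.0992
 card 51 [0.6268 0.2084 0.1597] yaw 16.2 near [0.5797 0.1947] len 0.099
side clip pts 431 [ 0.5024 -0.3108  0.0188] 0.01912871104317393
 yaw -39.9 -0.051054011265673195 0.052119540178028806 -0.023639213630798055 0.024694753373974556
 card 110 [0.6793 0.0261 0.1555] yaw 16.1 near [0.6309 0.0122] len 0.1011
 card 104 [0.6525 0.117  0.1562] yaw 16.4 near [0.604  0.1027] len 0.1057
 card 110 [0.6245 0.208  0.1559] yaw 16.1 near [0.5781 0.1946] len 0.103
pin [[ 0.50802724 -0.31550806  0.022     ]] tip [[ 0.54154582 -0.34116667  0.02      ]] h [[ 0.47553463 -0.26091416  0.02      ]
 [ 0.44959715 -0.29329616  0.02      ]]
clip top [array([ 0.5177, -0.3096,  0.    ]), array([ 0.548 , -0.3497,  0.    ])]
clip side [array([ 0.5107, -0.31  ,  0.    ])]
squeeze top [array([ 0.4756, -0.2783,  0.01  ])]
squeeze side [array([ 0.4695, -0.2762,  0.01  ])]
tip_a top [array([ 0.5474, -0.3483,  0.01  ]), array([ 0.5512, -0.3483,  0.01  ])]
tip_a side [array([ 0.5397, -0.3433,  0.01  ]), array([ 0.5352, -0.346 ,  0.01  ])]
edge top [array([ 0.6901, -0.16  ,  0.105 ]), array([0.6026, 0.1093, 0.105 ])]
edge side [array([0.6098, 0.1118, 0.105 ]), array([ 0.4201, -0.3373,  0.105 ])]
[[-0.963  0.27   0.   ]
 [ 0.27   0.963  0.   ]
 [-0.     0.    -1.   ]]
```

Call:
carry_out(
  plan=[
    {"linear":[0,0,0],"rotation":[0,0,8.1]},
    {"linear":[0,0,0],"rotation":[0,0,8.1]},
    {"linear":[0,0,0],"rotation":[0,0,8.1]},
    {"linear":[-0.0402,-0.0092,0],"rotation":[0,0,0]},
    {"linear":[-0.0402,-0.0092,0],"rotation":[0,0,0]},
    {"linear":[-0.0402,-0.0092,0],"rotation":[0,0,0]},
    {"linear":[-0.0402,-0.0092,0],"rotation":[0,0,0]},
    {"linear":[-0.0402,-0.0092,0],"rotation":[0,0,0]},
    {"linear":[-0.0402,-0.0092,0],"rotation":[0,0,0]},
    {"linear":[-0.0402,-0.0092,0],"rotation":[0,0,0]},
    {"linear":[-0.0402,-0.0092,0],"rotation":[0,0,0]},
    {"linear":[-0.0402,-0.0092,0],"rotation":[0,0,0]},
    {"linear":[-0.0284,-0.03,0],"rotation":[0,0,0]},
    {"linear":[-0.0284,-0.03,0],"rotation":[0,0,0]},
    {"linear":[-0.0284,-0.03,0],"rotation":[0,0,0]},
    {"linear":[-0.0284,-0.03,0],"rotation":[0,0,0]},
    {"linear":[-0.0284,-0.03,0],"rotation":[0,0,0]},
    {"linear":[-0.0284,-0.03,0],"rotation":[0,0,0]},
    {"linear":[-0.0284,-0.03,0],"rotation":[0,0,0]},
    {"linear":[-0.0284,-0.03,0],"rotation":[0,0,0]},
  ],
  gripper=0.085,
)

```text
clock: 3.95
tool_pos: [0.4196, -0.0016, 0.2316]
tcp_rot: [0.342, 0.94, 0.001, 0.0]
contact_force: [0.1, 0.1, -0.0]
width: 0.0848
gripper_force: 0.0
```

Call:
carry_out(
  plan=[
    {"linear":[-0.0316,-0.0263,0],"rotation":[0,0,0]},
    {"linear":[-0.0316,-0.0263,0],"rotation":[0,0,0]},
    {"linear":[-0.0316,-0.0263,0],"rotation":[0,0,0]},
    {"linear":[-0.0316,-0.0263,0],"rotation":[0,0,0]},
    {"linear":[-0.0316,-0.0263,0],"rotation":[0,0,0]},
    {"linear":[-0.0316,-0.0263,0],"rotation":[0,0,0]},
    {"linear":[-0.0316,-0.0263,0],"rotation":[0,0,0]},
    {"linear":[0,0,0],"rotation":[0,0,0]},
    {"linear":[0,0,0],"rotation":[0,0,0]},
    {"linear":[0,0,0],"rotation":[0,0,0]},
  ],
)

```text
clock: 4.95
tool_pos: [0.471, -0.2819, 0.2311]
tcp_rot: [0.341, 0.94, 0.001, -0.0]
contact_force: [-0.2, -0.0, -0.3]
width: 0.0853
gripper_force: 0.0
```

Call:
carry_out(
  plan=[
    {"linear":[-0.001,-0.0012,0.04],"rotation":[0,0,0]},
    {"linear":[0,0,0.04],"rotation":[0,0,0]},
    {"linear":[0,0,0.04],"rotation":[0,0,0]},
    {"linear":[0,0,0.04],"rotation":[0,0,0]},
    {"linear":[0,0,0.03],"rotation":[0,0,0]},
    {"linear":[0,0,0.02],"rotation":[0,0,0]},
    {"linear":[0,0,0.01],"rotation":[0,0,0]},
    {"linear":[0,0,0.006],"rotation":[0,0,0]},
    {"linear":[0,0,0],"rotation":[0,0,0]},
    {"linear":[0,0,0],"rotation":[0,0,0]},
    {"linear":[0,0,0],"rotation":[0,0,0]},
  ],
)

```text
clock: 6.05
tool_pos: [0.4717, -0.2851, 0.0063]
tcp_rot: [0.342, 0.94, 0.0, 0.001]
contact_force: [-0.0, 0.4, 0.2]
width: 0.0851
gripper_force: 0.0
```

```bash
python3 - <<'E'
from h import *
p=imaging.read_camera("side");save(p,"side1.png",(310,240,140,110),5)
E
```

```text
(no output)
```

View pics/side1.png

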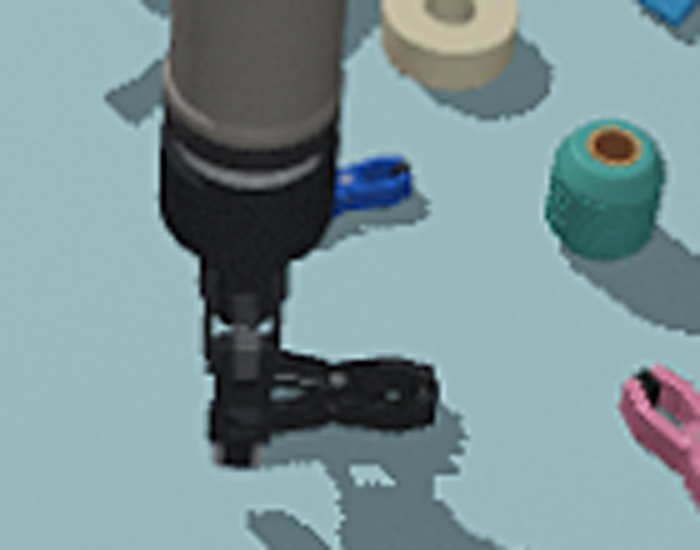

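The fingers straddle the handles behind the pin (crop (240,400)), and the jaws point right. Next I close on it.

Call:
carry_out(
  plan=[
    {"linear":[0,0,0.003],"rotation":[0,0,0]},
    {"linear":[0,0,0],"rotation":[0,0,0]},
    {"linear":[0,0,0],"rotation":[0,0,0]},
    {"linear":[0,0,0],"rotation":[0,0,0]},
    {"linear":[0,0,0],"rotation":[0,0,0]},
    {"linear":[0,0,0],"rotation":[0,0,0]},
    {"linear":[0,0,0],"rotation":[0,0,0]},
    {"linear":[0,0,0],"rotation":[0,0,0]},
    {"linear":[0,0,0],"rotation":[0,0,0]},
    {"linear":[0,0,0],"rotation":[0,0,0]},
    {"linear":[0,0,0],"rotation":[0,0,0]},
    {"linear":[0,0,0],"rotation":[0,0,0]},
  ],
  gripper=0.01,
  squeeze=25,
)

```text
clock: 7.3
tool_pos: [0.4717, -0.2846, 0.0037]
tcp_rot: [0.342, 0.94, 0.001, 0.001]
contact_force: [-0.9, 2.8, 11.8]
width: 0.0217
gripper_force: 25.1
```

Call:
carry_out(
  plan=[
    {"linear":[0,0,-0.005],"rotation":[0,0,0]},
    {"linear":[0,0,-0.01],"rotation":[0,0,0]},
    {"linear":[0,0,-0.02],"rotation":[0,0,0]},
    {"linear":[0,0,-0.03],"rotation":[0,0,0]},
    {"linear":[0,0,-0.03],"rotation":[0,0,0]},
    {"linear":[0,0,-0.03],"rotation":[0,0,0]},
    {"linear":[0,0,-0.03],"rotation":[0,0,0]},
    {"linear":[0,0,-0.03],"rotation":[0,0,0]},
    {"linear":[0,0,-0.03],"rotation":[0,0,0]},
    {"linear":[0,0,-0.015],"rotation":[0,0,0]},
    {"linear":[0,0,0],"rotation":[0,0,0]},
    {"linear":[0,0,0],"rotation":[0,0,0]},
    {"linear":[0,0,0],"rotation":[0,0,0]},
  ],
)

```text
clock: 8.6
tool_pos: [0.4699, -0.284, 0.2305]
tcp_rot: [0.342, 0.94, 0.0, -0.002]
contact_force: [0.1, 0.0, -0.9]
width: 0.022
gripper_force: 24.6
```

```bash
python3 - <<'E'
from h import *
p=imaging.read_camera("side");save(p,"side2.png",(310,160,160,120),5)
t=imaging.read_camera("top")
for q in(t,p):
    g=cloud(q,np.ones((400,640),bool))
    st=robot.get_state();o=st["tool_pos"];M=R.from_quat(st["tcp_rot"]).as_matrix()
    k=(g-o)@M; k=k[(k[:,0]<-.02)&(k[:,0]>-.14)&(np.abs(k[:,1])<.05)&(np.abs(k[:,2]+.006)<.05)]
    print(len(k),k.min(0).round(4),k.max(0).round(4),np.median(k,0).round(4))
    for lo in np.arange(-.12,-.02,.02):
        j=k[(k[:,0]>lo)&(k[:,0]<lo+.02)]
        if len(j): print(round(lo,2),len(j),j.min(0).round(4),j.max(0).round(4),np.median(j,0).round(4))
    tips=[d["location"] for d in imaging.pinpoint(q,"tip_a")]
    print("tips",[((at_z(q,l,o[2]+.006)[0]-o)@M).round(4) for l in tips])
E
```

```text
15 [-0.0932  0.0156 -0.021 ] [-0.075   0.0211  0.0003] [-0.0854  0.0197 -0.0165]
-0.1 9 [-0.0932  0.0156 -0.021 ] [-0.0816  0.0202 -0.0107] [-0.0872  0.0186 -0.017 ]
-0.08 6 [-0.08    0.0197 -0.0178] [-0.075   0.0211  0.0003] [-0.0775  0.0209 -0.012 ]
tips [array([-0.0914,  0.0287, -0.0063]), array([-0.0205,  0.1459, -0.0062]), array([-0.0189,  0.1441, -0.0062]), array([ 0.149,  0.368, -0.006]), array([-0.0907,  0.0276, -0.0063])]
595 [-0.0939 -0.021  -0.0192] [-0.02    0.0222  0.0055] [-0.0594 -0.0079 -0.0115]
-0.1 123 [-0.0939 -0.0207 -0.0189] [-0.0802  0.0215  0.0033] [-0.086   0.0079 -0.0108]
-0.08 169 [-0.08   -0.021  -0.0172] [-0.0602  0.0222  0.0042] [-0.0703 -0.0092 -0.0103]
-0.06 156 [-0.0598 -0.0178 -0.0192] [-0.04    0.0152  0.0055] [-0.0505 -0.0079 -0.0139]
-0.04 147 [-0.04   -0.0138 -0.0182] [-0.02    0.0108  0.0039] [-0.03   -0.0086 -0.0112]
tips [array([-0.0948,  0.0089, -0.0062]), array([-0.0913, -0.2455, -0.006 ]), array([-0.1254, -0.1763, -0.0061]), array([-0.0919, -0.0149, -0.0062]), array([ 0.1018,  0.1289, -0.0059]), array([-0.0546, -0.0757, -0.0061]), array([-0.0825, -0.252 , -0.006 ]), array([-0.1286, -0.1732, -0.0061]), array([-0.0563, -0.0674, -0.0061])]
```

View pics/side2.png

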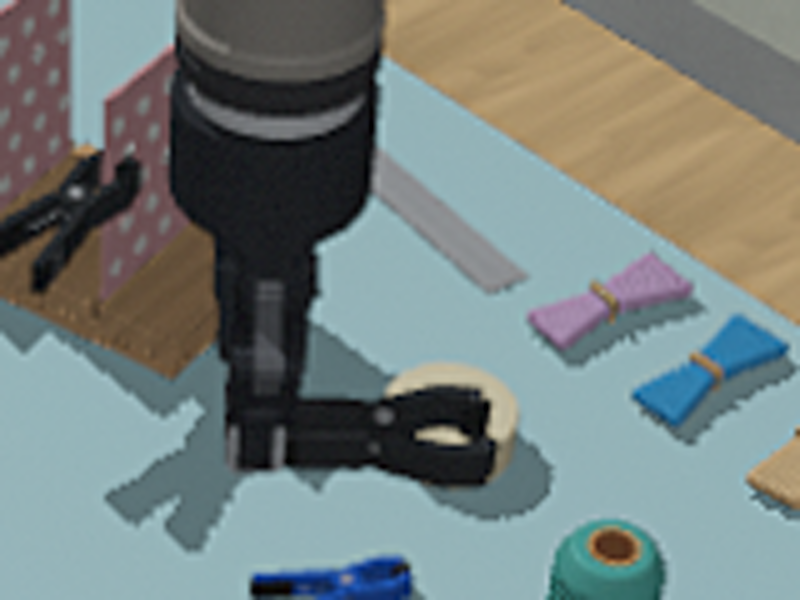

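The clip is held level at its stop, with the jaws gaping (crop (480,430)). The tips measure 91 mm ahead of the TCP, centred sideways. I turn it and move to a pre-pose in front of the bare edge.

Call:
carry_out(
  plan=[
    {"linear":[0,0,0],"rotation":[0,0,-8.03]},
    {"linear":[0,0,0],"rotation":[0,0,-8.03]},
    {"linear":[0,0,0],"rotation":[0,0,-8.03]},
    {"linear":[0,0,0],"rotation":[0,0,-8.03]},
    {"linear":[0,0,0],"rotation":[0,0,-8.03]},
    {"linear":[0,0,0],"rotation":[0,0,-8.03]},
    {"linear":[0,0,0],"rotation":[0,0,-8.03]},
    {"linear":[-0.0086,0.0371,0],"rotation":[0,0,0]},
    {"linear":[-0.0086,0.0371,0],"rotation":[0,0,0]},
    {"linear":[-0.0086,0.0371,0],"rotation":[0,0,0]},
    {"linear":[-0.0086,0.0371,0],"rotation":[0,0,0]},
    {"linear":[-0.0086,0.0371,0],"rotation":[0,0,0]},
    {"linear":[-0.0086,0.0371,0],"rotation":[0,0,0]},
    {"linear":[-0.0086,0.0371,0],"rotation":[0,0,0]},
    {"linear":[-0.0086,0.0371,0],"rotation":[0,0,0]},
    {"linear":[-0.0086,0.0371,0],"rotation":[0,0,0]},
    {"linear":[0,0,0],"rotation":[0,0,0]},
    {"linear":[0,0,0],"rotation":[0,0,0]},
    {"linear":[0,0,0],"rotation":[0,0,0]},
    {"linear":[0,0,0],"rotation":[0,0,0]},
  ],
)

```text
clock: 10.8
tool_pos: [0.4519, 0.056, 0.2322]
tcp_rot: [-0.14, 0.99, -0.0, -0.0]
contact_force: [0.3, -0.1, -1.2]
width: 0.0217
gripper_force: 25.1
```

```bash
cat > rel.py <<'E'
from h import *
a=np.radians(16.2);C=np.array([[np.cos(a),-np.sin(a),0],[np.sin(a),np.cos(a),0],[0,0,1]]);E0=np.array([.6045,.1032,.105])
def tcp():
    s=robot.get_state();M=R.from_quat(s["tcp_rot"]).as_matrix()
    print("tcp in edge frame",((s["tool_pos"]-E0)@C).round(4),"z",s["tool_pos"][2].round(4),"xyaw err",(np.degrees(np.arctan2(*M[[1,0],0]))-196.2+180)%360-180,"tilt",M[:,2].round(3),"w",s["width"])
    return s["tool_pos"],M
E
python3 - <<'E'
from rel import *
o,M=tcp()
for n in("side","top"):
    q=imaging.read_camera(n);g=cloud(q,np.ones((400,640),bool));k=(g-o)@M
    k=k[(k[:,0]<-.03)&(k[:,0]>-.12)&(np.abs(k[:,1])<.04)&(np.abs(k[:,2]+.006)<.03)]
    if len(k): print(n,len(k),k.min(0).round(4),k.max(0).round(4))
E
```

```text
tcp in edge frame [-0.1597 -0.0028  0.1272] z 0.2322 xyaw err -0.1364455832152771 tilt [-0. -0. -1.] w 0.02165699823267293
side 184 [-0.0968 -0.0215 -0.02  ] [-0.0301  0.0167  0.0048]
```

Call:
carry_out(
  plan=[
    {"linear":[0,0.0028,0.02],"rotation":[0,0,0]},
    {"linear":[0,0,0.025],"rotation":[0,0,0]},
    {"linear":[0,0,0.025],"rotation":[0,0,0]},
    {"linear":[0,0,0.025],"rotation":[0,0,0]},
    {"linear":[0,0,0.02],"rotation":[0,0,0]},
    {"linear":[0,0,0.0187],"rotation":[0,0,0]},
    {"linear":[0,0,0],"rotation":[0,0,0]},
    {"linear":[0,0,0],"rotation":[0,0,0]},
    {"linear":[0,0,0],"rotation":[0,0,0]},
    {"linear":[-0.01,0,0],"rotation":[0,0,0]},
    {"linear":[-0.015,0,0],"rotation":[0,0,0]},
    {"linear":[-0.015,0,0],"rotation":[0,0,0]},
    {"linear":[-0.01,0,0],"rotation":[0,0,0]},
    {"linear":[0,0,0],"rotation":[0,0,0]},
    {"linear":[0,0,0],"rotation":[0,0,0]},
    {"linear":[0,0,0],"rotation":[0,0,0]},
  ],
)

```text
clock: 12.5
tool_pos: [0.4983, 0.0739, 0.0985]
tcp_rot: [-0.141, 0.99, 0.0, -0.0]
contact_force: [0.7, -0.4, -0.0]
width: 0.0224
gripper_force: 25.1
```

```bash
python3 - <<'E'
from rel import *
o,M=tcp()
for n in("side","top"):
    q=imaging.read_camera(n);g=cloud(q,np.ones((400,640),bool));k=(g-o)@M
    k=k[(k[:,0]<-.03)&(k[:,0]>-.102)&(np.abs(k[:,1])<.04)&(np.abs(k[:,2]+.006)<.03)]
    if len(k): print(n,len(k),k.min(0).round(4),k.max(0).round(4))
    save(q,n+"3.png",(220,130,160,110),5)
E
```

```text
tcp in edge frame [-0.1101  0.0014 -0.0065] z 0.0985 xyaw err 0.009517043898938482 tilt [-0.001  0.    -1.   ] w 0.022363696832121593
side 118 [-0.0967 -0.0215 -0.0199] [-0.0307  0.0115  0.0058]
```

View pics/side3.png

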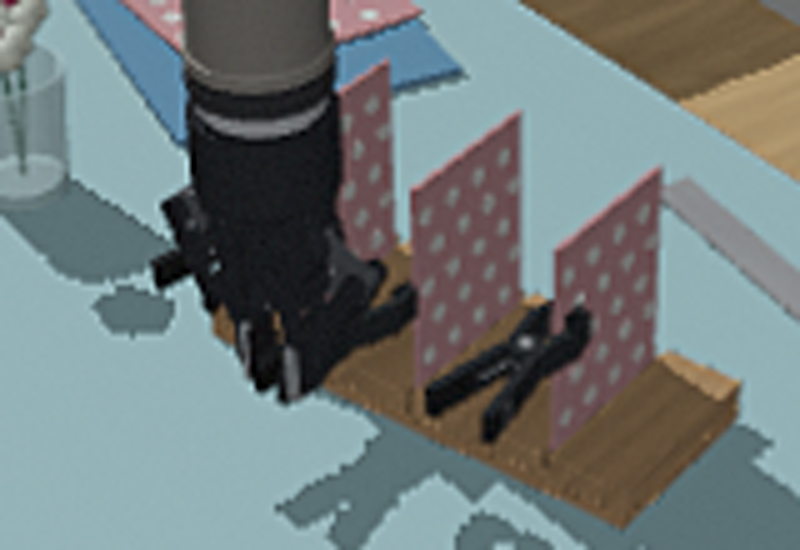

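The jaws sit just short of the middle card's near edge (crop (415,300)), at the right height and clear of the neighbours. Next I move in by 38.5 mm.

Call:
carry_out(
  plan=[
    {"linear":[-0.0035,-0.0014,0],"rotation":[0,0,0]},
    {"linear":[-0.005,0,0],"rotation":[0,0,0]},
    {"linear":[-0.005,0,0],"rotation":[0,0,0]},
    {"linear":[-0.005,0,0],"rotation":[0,0,0]},
    {"linear":[-0.005,0,0],"rotation":[0,0,0]},
    {"linear":[-0.005,0,0],"rotation":[0,0,0]},
    {"linear":[-0.005,0,0],"rotation":[0,0,0]},
    {"linear":[-0.005,0,0],"rotation":[0,0,0]},
    {"linear":[0,0,0],"rotation":[0,0,0]},
    {"linear":[0,0,0],"rotation":[0,0,0]},
    {"linear":[0,0,0],"rotation":[0,0,0]},
    {"linear":[0,0,0],"rotation":[0,0,0]},
    {"linear":[0,0,0],"rotation":[0,0,0]},
  ],
)

```text
clock: 13.9
tool_pos: [0.5363, 0.0835, 0.0986]
tcp_rot: [-0.141, 0.99, 0.0, -0.0]
contact_force: [-1.2, 0.1, -0.5]
width: 0.022
gripper_force: 25.1
```

```bash
python3 - <<'E'
from rel import *
o,M=tcp();print(robot.get_state()["contact_force"])
a=imaging.read_camera("side")["img"];b=imaging.read_camera("top")
q=imaging.read_camera("side");g=cloud(q,np.ones((400,640),bool));c=(g-E0)@C
k=c[(c[:,0]>-.06)&(c[:,0]<.06)&(np.abs(c[:,1])<.04)&(np.abs(c[:,2])<.02)&((np.abs(c[:,1])>.005)|(c[:,0]<-.005))]
print(len(k),k.min(0).round(4),k.max(0).round(4))
cr=lambda i,x,y:cv2.resize(i[y:y+70,x:x+50,::-1],None,fx=8,fy=8,interpolation=cv2.INTER_CUBIC)
cv2.imwrite("pics/fin.png",np.hstack([cr(a,285,145),cr(b["img"],258,155)]))
E
```

```text
tcp in edge frame [-0.071   0.0001 -0.0064] z 0.0986 xyaw err 0.020115533134742236 tilt [-0.  0. -1.] w 0.022033908417581526
[-1.17085323  0.10327222 -0.50719842]
118 [-0.0599 -0.0205 -0.0114] [0.0247 0.0127 0.013 ]
```

View pics/fin.png

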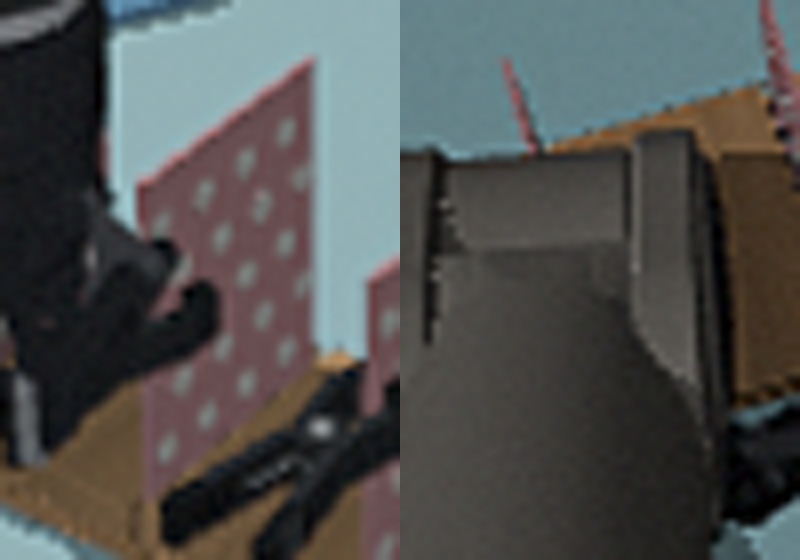

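The near jaw shows at crop (205,300). A second dark blob at (170,255) overlaps the card, so I check its depth.

```bash
python3 - <<'E'
from rel import *
q=imaging.read_camera("side")
for v in range(170,190):
    row=[]
    for u in range(294,314,2):
        m=np.zeros((400,640),bool);m[v,u]=1;c=cloud(q,m)
        row.append("%4d,%4d,%4d %3d"%(*(((c[0]-E0)@C)*1000),q["img"][v,u].sum()/3) if len(c) else "--")
    print(v,' | '.join(row))
E
```

```text
170  -77, -37, 108  28 |  -71, -38, 105  54 |  -63, -38, 100  48 |  176, 149,-107 184 |    0,   0,  50  83 |    6,  -2,  47  86 |   19,   1,  38  89 |   23,  -2,  38  89 |   31,  -3,  34 112 |   44,   0,  25  85
171  -78, -37, 105  31 |  -73, -40, 103  45 |  -68, -42, 102  58 |  167, 142,-103 181 |    1,   1,  45  84 |   10,   1,  40  91 |   13,  -3,  40  95 |   27,   0,  31  85 |   36,   0,  26  96 |   43,  -1,  23  88
172  -78, -37, 102  25 |  -75, -41, 102  42 |  -66, -40,  96  48 |  165, 141,-106 153 |    2,   1,  41  96 |    9,   0,  38 106 |   17,   0,  33 100 |   28,   1,  27  88 |   37,   1,  22  87 |   42,  -1,  20  90Traceback (most recent call last):
  File "<stdin>", line 6, in <module>
  File "h.py", line 14, in cloud
    v,u=np.nonzero(m&(p["range_z"]>0));return np.array(p["origin"])+ray(p,np.c_[u,v])*p["range_z"][v,u][:,None]
                                                                    ~~~^^^^^^^^^^^^^^
  File "h.py", line 9, in ray
    u=cv2.undistortPoints(np.array(uv,float).reshape(-1,1,2),K(p),np.array(p["D"],float)).reshape(-1,2)
      ~~~~~~~~~~~~~~~~~~~^^^^^^^^^^^^^^^^^^^^^^^^^^^^^^^^^^^^^^^^^^^^^^^^^^^^^^^^^^^^^^^^
cv2.error: OpenCV(4.12.0) /io/opencv/modules/calib3d/src/undistort.dispatch.cpp:347: error: (-215:Assertion failed) CV_IS_MAT(_src) && CV_IS_MAT(_dst) && (_src->rows == 1 || _src->cols == 1) && (_dst->rows == 1 || _dst->cols == 1) && _src->cols + _src->rows - 1 == _dst->rows + _dst->cols - 1 && (CV_MAT_TYPE(_src->type) == CV_32FC2 || CV_MAT_TYPE(_src->type) == CV_64FC2) && (CV_MAT_TYPE(_dst->type) == CV_32FC2 || CV_MAT_TYPE(_dst->type) == CV_64FC2) in function 'cvUndistortPointsInternal'
```

```bash
python3 - <<'E'
from rel import *
q=imaging.read_camera("side")
for v in range(172,190):
    row=[]
    for u in range(298,314,2):
        m=np.zeros((400,640),bool);m[v,u]=q["range_z"][v,u]>0
        c=cloud(q,m) if m.any() else []
        row.append("%4d,%4d,%4d"%tuple(((c[0]-E0)@C)*1000) if len(c) else "--")
    print(v,' | '.join(row))
E
```

```text
172  -68, -42,  98 |  160, 137,-101 |    2,   1,  41 |    8,   0,  38 |   17,   0,  33 |   21,  -3,  32 |   35,   0,  23 |   42,  -1,  20
173  -73, -46, 100 |  -69, -49,  99 |    0,   0,  39 |    5,  -2,  38 |   16,  -1,  31 |   25,   0,  26 |   34,   0,  20 |   44,   0,  15
174  -76, -48,  99 |  -69, -49,  96 |    0,   0,  36 |    7,   0,  33 |   16,  -1,  28 |   24,  -1,  24 |   36,   0,  16 |   42,  -1,  13
175  -75, -47,  95 |  -68, -48,  92 |  -70, -56,  97 |  -61, -55,  91 |  -63, -64,  96 |   26,   0,  18 |   32,  -2,  16 |   46,   1,   6
176  -76, -48,  94 |  -74, -53,  94 |  -68, -54,  91 |  -64, -57,  90 |  -60, -61,  89 |   25,   0,  16 |   38,   2,   7 |   45,   1,   3
177  -77, -49,  92 |  -78, -56,  95 |  -75, -60,  95 |  -69, -62,  92 |  -63, -63,  89 |   22,  -2,  14 |   33,  -1,   8 |   44,   0,   1
178  -75, -47,  86 |  -76, -55,  90 |  -78, -63,  95 |  -70, -62,  90 |  -65, -65,  88 |   26,   0,   8 |   33,   0,   4 |   42,  -1,   0
179  -82, -52,  89 |  -80, -58,  91 |  -78, -62,  91 |  -70, -62,  87 |  -64, -64,  84 |   27,   1,   3 |   36,   1,  -1 |   44,   0, 
[... 659 characters left out ...]
 |   10, -18,   4 | --
185  -82, -52,  71 |  -79, -56,  71 |  -66, -52,  62 |   -9, -13,  11 |   -3, -15,   8 |    1, -18,   7 |    9, -19,   2 |   20, -17,  -4
186  -80, -50,  66 |  -77, -54,  66 |  -62, -49,  54 |   -6, -11,   5 |   -4, -16,   6 |    0, -19,   4 |    7, -21,   1 |   19, -18,  -7
187  -82, -52,  65 |  -62, -42,  49 |  -15, -10,   6 |  -13, -16,   8 |   -3, -15,   2 |    0, -20,   2 |   10, -18,  -4 |   49,   4, -38
188  -83, -53,  62 |  -66, -45,  48 |  -18, -13,   6 |  -14, -16,   5 |   -3, -15,  -1 |    1, -18,  -3 |    9, -18,  -7 |   43,   0, -36
189  -71, -42,  47 |  -19,  -7,   1 |  -20, -14,   4 | -- |   -6, -17,  -2 |    1, -17,  -6 |   34,   0, -34 |   43,   0, -39
```

The blob is the gripper's own linkage, about 90 mm above the clip. The near jaw's outer face is 19 mm off the card's mid-plane, its tip is about 21 mm in, and its top is 10 mm above the clip mid-height, all as intended.

```bash
python3 -c "
from workcell import order
print(order.hand_in())"
```

```text
the job is handed in; nothing more can be done
None
```

I handed the job in with the spare clip held open and level around the bare middle card's near edge: tips about 20 mm in, at the height of the other clips. The far jaw was hidden from both cameras, so its clearance is inferred from the centred grip; the hand-in gave no verdict.

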